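# Refit the flip-top lid of a cutlery box with its hinge pin

## Robot

A 7-joint arm with a two-finger parallel gripper is mounted at the origin on the work surface. World frame = base frame: x ahead of the robot, y to its left, z up, the work surface at z = 0. Lengths are in m, angles in rad, forces in N, time in s.
With the tool pointing down it reaches from about 0.425 to 0.925 m from the base axis. Payload 6.8 kg.
Tool frame: the origin (TCP) lies at the very end of the fingers, on their centre line; the grasp point (between the pads) lies 19 mm behind it; z points along the fingers, y is the line along which they close (so a half turn about z gives the same grasp; the last joint's range is limited). The gripper opens to 85 mm and grips with 20 to 120 N. Pads are 22 mm wide; open, the fingers measure 114 mm over their backs; the gripper's body (76 mm by 85 mm) begins 54 mm behind the grasp point. The pads swing forward as they close: fully open they stand 13 mm farther back than shut.
Start: joints at [1.148, 0.477, 0.022, 1.555, -0.011, 1.109, -0.083], TCP at [0.209, -0.642, 0.231] pointing down, gripper open.
Joint ranges: [-2.96, 2.96], [-0.34, 2.1], [-1.41, 1.46], [0.24, 2.44], [-1.37, 4.51], [0.17, 1.92], [-2.96, 2.96]. Speed limits (rad/s): [2.39, 2.39, 3.14, 3.14, 3.14, 3.14, 3.14].

## Interface

Orientations are given as a rotation vector (axis times angle).
In Python, from bench import monitor, optics, r gives the robot as it stands.
- The arm moves only by the shell command python3 -m crank 'ROWS' [OPENING] [FORCE]. ROWS is JSON, a list of rows, each a list of 2 entries, a list of its own where there are three numbers: the shift along the tool's x, y, z in cm, then the turn, a rotation vector about the tool's x, y, z in rad. A call has 1 to 5 rows; each row shifts and turns the commanded pose from where the row before left it, along the tool's axes as they then stand; what a row does not reach is not made up. A row lasts 1/10 s, in which the tool goes at most 50 mm and 8.59 degrees, less where a joint would pass 70% of its speed; a pose out of reach is approached as far as the arm can. A call is refused whole if a number of a shift passes 5 or a number of a turn 0.15, either way. A call with a gripper value outside its range is refused whole. OPENING is the finger opening in cm, from 0 to 8.54, set as the call begins (- or left out, the last holds). The fingers move at their own pace and stop on an object; FORCE is the grip in N (left out, the last holds). Time passes only in rows, so rows that do not move let the fingers close. It gives the time, the measured TCP pose, the force, the opening and the grip force at its end, in the units of the state.
- monitor.get_obs(): the state, without advancing time (a new reading comes with each control period).
- optics.grab_frame(name): name is "side" or "top"; returns (picture, depth): 384x512x3 uint8, red, green, blue; 384x512 float32, m along the optical axis (not along the pixel's ray), 0 where there is no reading.
- optics.camera_model(name): a dict with "vertical_fov" (degrees; the focal length in pixels is half the picture's height over the tangent of half this angle, whatever the lens; pixels are square), "cx", "cy" (the principal point, pixels), "R" (3x3) and "t" (3): a world point X has camera coordinates R X + t. Camera axes: x right, y down, z forward; pixel columns grow to the right and rows downward; lengths in m; the calibration is good to about 2 mm. A picture is of the moment at which its call begins. camera_model takes no time and is no camera call.
- r.hand_in(): hands the job in; it is judged then, once.
The state is a dict: "clock": time; "joints": joint angles; "qvel": joint speeds; "tau": joint torques, N m; "tcp_pos": TCP position; "orientation": TCP orientation; "contact_force": force on the tool from outside, world axes, zero at the start; "moment": the same for the moment, N m; "grip_width": finger opening in m; "gripper_force": force on a finger pad.
Only numpy, scipy, OpenCV 4.12 (cv2) and the standard library are available. Lean on these libraries where they do the work, as an engineer would, in place of code of your own. Each camera call takes 0.05 s, during which the arm holds its last target. There are 200 camera calls.

## Task

The flip-top lid has come off the steel cutlery box: set it back on the box so that its two hinge lugs stand between the box's two lugs, then thread the hinge pin, which has rolled half under the lazy susan, through all four holes until its red handle is up against the box's lug. Let go of everything with the lid lying shut, and leave the things on the lazy susan, the mug and the shaker where they stand.

Things in the scene. Friction and masses are not known exactly. Their poses are not given: they have to be found in the camera images.
- box: Open stainless steel cutlery box, fixed to the bar: 110 mm (x) by 116 mm (y), rim 60 mm above the bar, walls 4 mm. Origin: centre of its underside; z up, x from its front to its back, where two upright hinge lugs stand: plates 26 mm (x) by 10 mm (y) centred at x = 75, y = -52 and +52 mm, 40 to 86 mm above the bar, outer faces at y = -57 and +57 mm. Its -y side is kept free for the pin.
- box_hinge (a point): Middle of the box's hinge axis, midway between its lugs: x = 75, y = 0, z = 73 mm from the box's origin. The axis runs along the box's y, through a 12 mm hole in each lug, chamfered 2 mm on the -y side.
- lid: Loose steel lid, 220 g, flat on the bar: plate 110 (x) by 116 (y) by 5 mm. Origin: centre of its underside, z up, x to its hinge side. Black bar handle on its middle, 14 mm thick (x), 60 mm long (y), top 39 mm above the underside. Seated, it lies loose on the box's rim, origin 60 mm straight above the box's, x along the box's; it can still slide there, and the pin's taper draws it into line.
- lid_hinge (a point): Middle of the lid's hinge axis (along its y): x = 75, z = 13 mm from the lid's origin. Two lid lugs, 26 mm (x) by 10 mm (y) by 26 mm high, bottom flush with the underside, are centred at y = -36 and +36 mm, each with a 12 mm hole (chamfered 2 mm on the -y side). Between each of them and the box's lug beside it there is 6 mm of play.
- pin: Loose hinge pin, 90 g, flat on the bar: round brass shaft, 10 mm diameter, 130 mm long (+x), last 12 mm tapered to 3 mm; flat red handle 40 mm long (x -40 to 0), 16 mm wide (y), 10 mm high. Origin: underside, at the shoulder between handle and shaft; axis 5 mm above. Handle and about 20 mm of shaft start under the lazy susan. The lugs take up 114 mm of the shaft: only the handle can push it home.
- pin_tip (a point): Tip of the pin's shaft, 130 mm from the shoulder, on the axis.
- pin_mid (a point): Middle of the pin's shaft, 65 mm from the shoulder, on the axis.
- susan: Lazy susan in black plastic, stiff to turn: disc of 270 mm diameter, underside 20 mm and top 34 mm above the bar, on a foot of 110 mm diameter. Origin: centre, on the bar.
- bottle: Empty green glass bottle, 62 mm diameter, 205 mm high, on the lazy susan. Origin: centre of its underside.
- glass1: Soju glass, 50 mm diameter, 58 mm high, on the lazy susan. Origin: centre of its underside.
- glass2: Soju glass like glass1.
- glass3: Soju glass like glass1.
- dish: White ceramic sauce dish, 80 mm diameter, 20 mm high, on the lazy susan on the side where the pin is. Origin: centre of its underside.
- toothpicks: Steel toothpick holder, 41 mm diameter, 72 mm high, on the lazy susan. Origin: centre of its underside.
- mug: Blue mug, 76 mm diameter, 85 mm high, on the bar behind the lid. Origin: centre of its underside.
- shaker: Dark wooden pepper shaker, 44 mm diameter, 82 mm high, on the bar on the robot's side of the box. Origin: centre of its underside.
Mind the look-alikes: they are no part of the job. What is shaped like the box but pink or turquoise is not meant.

How it is judged:
By the outcome, as a careful person would: the job done as asked, in the order asked, and still so for the second after the job is handed in, with the robot touching nothing.
It also fails if it takes over 67 s, if anything falls off the work surface, if the arm or the gripper's body presses on something with over 40 N, if the wrist force passes 120 N, or if a joint passes its speed limit or range.

## Working session

There is one attempt and no reset: what is moved stays moved. The work goes in short steps, Python scripts to look and compute and a shell command to move; the robot and the scene stay as the last step left them, time stands still between calls to the robot, and variables do not carry over. Pictures are saved under pics/ and viewed, at most 10 in all, crops included, and the job is handed in when it is done.

```bash
ls; mkdir -p pics; cat > h.py <<'E'
import numpy as np,cv2
from scipy.spatial.transform import Rotation as Ro
from bench import monitor,optics,r
def grab(n,tag):
    p,d=optics.grab_frame(n); cv2.imwrite(f'pics/{tag}.png',p[:,:,::-1]); np.save(f'pics/{tag}.npy',d); return p,d
def cam(n):
    c=optics.camera_model(n); f=192/np.tan(np.radians(c['vertical_fov'])/2); return f,c['cx'],c['cy'],np.array(c['R']),np.array(c['t'])
def ray(n,u,v,z):
    "world point on pixel ray at height z"
    f,cx,cy,R,t=cam(n); o=-R.T@t; d=R.T@np.array([(u-cx)/f,(v-cy)/f,1]); return o+d*(z-o[2])/d[2]
def proj(n,X):
    f,cx,cy,R,t=cam(n); c=R@np.array(X)+t; return np.array([cx+f*c[0]/c[2],cy+f*c[1]/c[2]])
def dpt(n,u,v,d):
    f,cx,cy,R,t=cam(n); z=d[int(v),int(u)]; return R.T@(np.array([(u-cx)/f*z,(v-cy)/f*z,z])-t)
def st():
    s=monitor.get_obs(); return s
def todo(pos,Rw=None):
    "shift in tool axes (cm) and turn to reach world pos / rotation"
    s=st(); R0=Ro.from_rotvec(s['orientation']); print('shift cm',np.round(R0.inv().apply(np.array(pos)-s['tcp_pos'])*100,2))
    if Rw is not None: print('turn',np.round((R0.inv()*Rw).as_rotvec(),3))
E
python3 - <<'E'
from h import *
for n in('top','side'):
    p,d=grab(n,n+'0'); c=optics.camera_model(n); print(n,c)
s=st(); print({k:np.round(v,3) for k,v in s.items()}); print(Ro.from_rotvec(s['orientation']).as_matrix().round(3))
a=cv2.imread('pics/top0.png');cv2.imwrite('pics/top0b.png',cv2.resize(a,(800,600),interpolation=2))
a=cv2.imread('pics/side0.png');cv2.imwrite('pics/side0b.png',cv2.resize(a,(800,600),interpolation=2))
E
```

```text
pics
top {'vertical_fov': 56.29728434609851, 'cx': 251.8910376611511, 'cy': 199.46702187449205, 'R': array([[-0.01337658, -0.99990046,  0.00448756],
       [-0.97466396,  0.01203657, -0.22335015],
       [ 0.2232739 , -0.00736152, -0.97472795]]), 't': array([-0.01555108,  0.50172371,  0.88164488])}
side {'vertical_fov': 43.799606277614174, 'cx': 259.5633730027419, 'cy': 188.8340302028712, 'R': array([[-0.69843956, -0.71561881,  0.00847888],
       [-0.41767603,  0.39797151, -0.81680194],
       [ 0.58114448, -0.57402821, -0.57685588]]), 't': array([0.30748262, 0.29634112, 0.98930064])}
{'clock': np.float64(0.1), 'joints': array([ 1.148,  0.478,  0.022,  1.556, -0.012,  1.109, -0.083]), 'qvel': array([-0.001, -0.001, -0.001, -0.001, -0.   , -0.001, -0.   ]), 'tau': array([ 5.0000e-03, -5.9776e+01,  1.6130e+00, -2.8195e+01,  1.3000e-02,
        5.0000e-03,  0.0000e+00]), 'tcp_pos': array([ 0.209, -0.641,  0.23 ]), 'orientation': array([-3.101e+00, -4.920e-01,  1.000e-03]), 'contact_force': array([-0.814, -0.945,  0.156]), 'moment': array([ 0.024,  0.018, -0.009]), 'gripper_force': np.float64(0.0), 'grip_width': np.float64(0.085)}
[[ 0.951  0.31  -0.001]
 [ 0.31  -0.951  0.001]
 [-0.    -0.002 -1.   ]]
```

View pics/top0b.png

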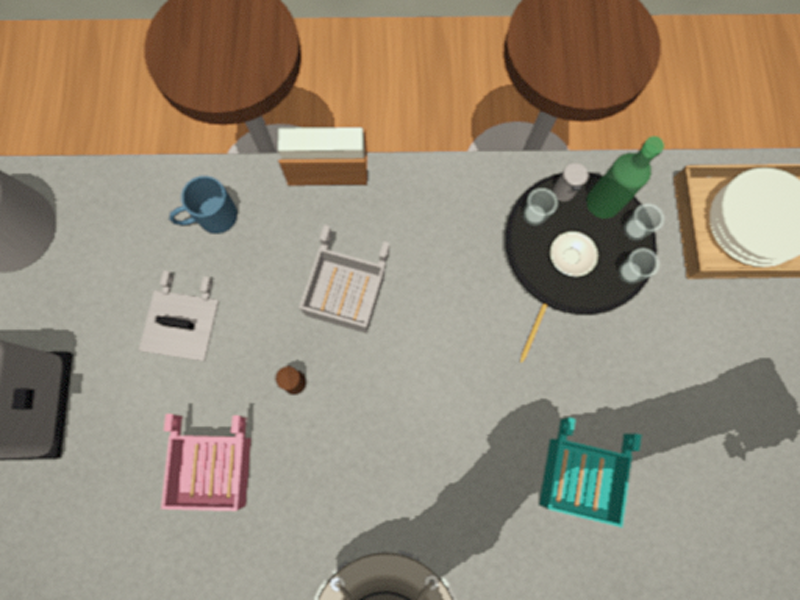

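View pics/side0b.png

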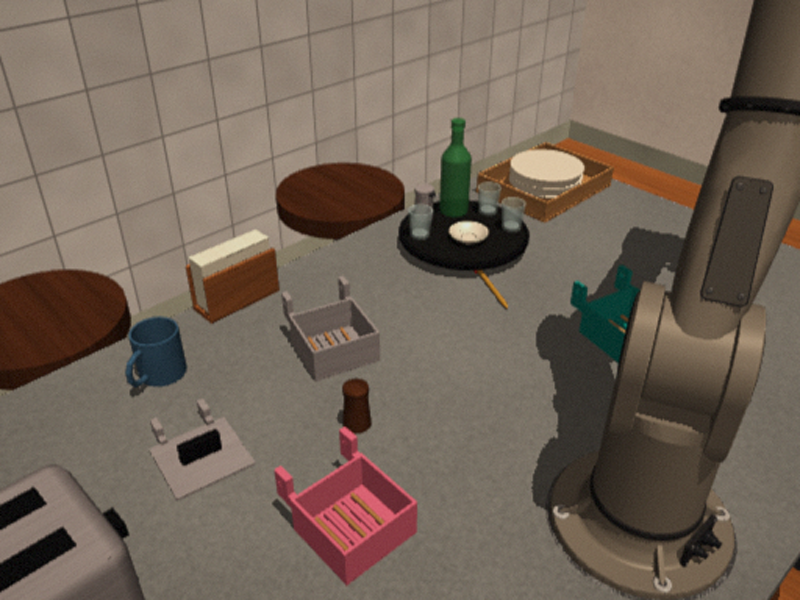

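Top view (enlarged px): the candidates for the box are steel grey (345,288), pink (205,470) and turquoise (590,480). The grey steel one is meant. The lid is at (178,325), the pin shaft runs (545,307)→(522,360), and the susan is at (582,243). Next I'll make confirming crops and measure from depth.

```bash
python3 - <<'E'
from h import *
t=cv2.imread('pics/top0.png');s=cv2.imread('pics/side0.png')
def crop(a,u,v):
    c=cv2.resize(a[v:v+66,u:u+66],(264,264),interpolation=2)
    for k in range(0,66,10): cv2.line(c,(k*4,0),(k*4,6),(0,0,255),1);cv2.line(c,(0,k*4),(6,k*4),(0,0,255),1)
    cv2.putText(c,f'{u},{v}',(10,258),0,.45,(0,255,255),1); return c
cv2.imwrite('pics/m1.png',np.vstack([np.hstack([crop(t,86,170),crop(t,188,143),crop(t,315,185)]),np.hstack([crop(s,94,252),crop(s,180,176),crop(s,275,145)])]))
def cloud(n,tag):
    d=np.load(f'pics/{tag}.npy'); f,cx,cy,R,tt=cam(n); v,u=np.mgrid[0:384,0:512]
    P=(np.stack([(u-cx)/f*d,(v-cy)/f*d,d],-1)-tt)@R; P[d==0]=np.nan; return P
for n in('top','side'):
    P=cloud(n,n+'0'); z=P[...,2]
    print(n,'table z',np.nanmedian(z[180:200,270:300]))
    def rect(c,rad,zl,zh):
        m=(np.hypot(P[...,0]-c[0],P[...,1]-c[1])<rad)&(z>zl)&(z<zh); q=P[m]; r_=cv2.minAreaRect((q[:,:2]*1000).astype(np.float32)); return len(q),np.round(r_,1) if 0 else r_,np.round(np.median(q,0),4)
    L=ray('top',114,208,.005); B=ray('top',220,186,.06); print('L',L,'B',B)
    print('lid plate',rect(L,.085,.003,.009)); print('lid handle',rect(L,.05,.03,.045)); 
    print('rim',rect(B,.085,.055,.064)); 
    for nm,c in (('lidlug',L),('boxlug',B)):
        zl,zh=((.018,.03),(.075,.092))[nm=='boxlug']
        m=(np.hypot(P[...,0]-c[0],P[...,1]-c[1])<.13)&(z>zl)&(z<zh)&(P[...,0]>c[0]+.04); q=(P[m]*1000).astype(np.float32)
        if len(q)>3:
            k=cv2.kmeans(q,2,None,(3,20,.1),5,cv2.KMEANS_PP_CENTERS); print(nm,k[2].round(1),np.bincount(k[1].ravel()))
p=cv2.cvtColor(t,cv2.COLOR_BGR2HSV)
for n,a in(('top',t),('side',s)):
    h=cv2.cvtColor(a,cv2.COLOR_BGR2HSV); m=(h[...,0]>12)&(h[...,0]<30)&(h[...,1]>110)
    x0,x1,y0,y1=(325,355,190,235) if n=='top' else (298,330,168,200)
    v,u=np.nonzero(m[y0:y1,x0:x1]); W=np.array([ray(n,uu+x0,vv+y0,.005)[:2] for uu,vv in zip(u,v)])*1000
    c=W.mean(0); U,S,V=np.linalg.svd(W-c); dd=V[0]*np.sign(-V[0][0]); a=(W-c)@dd; print(n,'pin',len(W),c,'dir',dd,'ends',c+dd*a.min(),c+dd*a.max(),np.ptp((W-c)@V[1]))
for n in('susan',): print(ray('top',372,155,.034))
E
```

```text
top table z -0.00036692413426820867
L [0.49400138 0.35617997 0.005     ] B [0.53807692 0.06131757 0.06      ]
lid plate (1379, ((491.50323486328125, 356.5470886230469), (166.2408447265625, 154.50244140625), 79.67354583740234), array([0.4888, 0.3563, 0.0053]))
lid handle (125, ((494.8417053222656, 356.6078186035156), (60.66722106933594, 13.963327407836914), 80.67797088623047), array([0.4942, 0.3551, 0.0384]))
rim (309, ((549.3843994140625, 65.154541015625), (116.99819946289062, 117.61272430419922), 73.2314224243164), array([0.5459, 0.0618, 0.0594]))
lidlug [[574.2 379.5  25.1]
 [562.1 308.7  25.3]] [46 44]
boxlug [[631.6  93.6  84.3]
 [600.9  -5.6  84.7]] [48 44]
side table z -0.000706288609074878
L [0.49400138 0.35617997 0.005     ] B [0.53807692 0.06131757 0.06      ]
lid plate (1235, ((494.3472900390625, 361.2501525878906), (135.88096618652344, 151.7373504638672), 88.31129455566406), array([0.4817, 0.367 , 0.0046]))
lid handle (188, ((493.77813720703125, 357.359375), (59.733524322509766, 18.079280853271484), 78.57643127441406), array([0.4918, 0.359 , 0.0367]))
rim (312, ((548.6659545898438, 63.946754455566406), (119.13006591796875, 125.78473663330078), 73.41929626464844), array([0.5414, 0.0642, 0.0586]))
lidlug [[560.7 310.2  24.1]
 [572.3 381.1  24.4]] [48 50]
boxlug [[629.6  95.7  83.1]
 [599.8  -4.1  82.8]] [43 42]
top pin 104 [ 476.74797086 -267.59942546] dir [-0.9009598   0.43390258] ends [ 526.00310248 -291.32071548] [ 426.02178187 -243.16967366] 8.161702111009255
side pin 111 [ 483.28230859 -270.531411  ] dir [-0.87989493  0.47516829] ends [ 552.57545453 -307.95168078] [ 418.95331247 -235.79192332] 55.226338314387185
[ 0.62863504 -0.3556961   0.034     ]
```

View pics/m1.png

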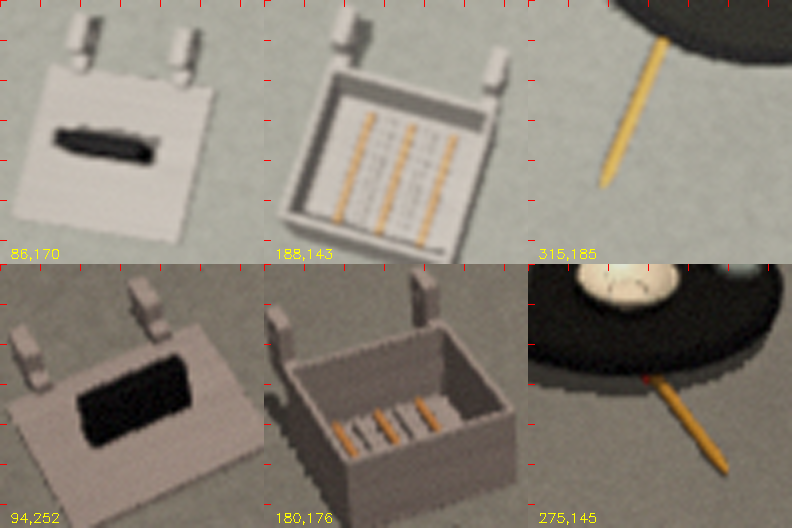

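Crops confirm the grey steel box (rim at z≈60 mm, lugs 104 mm apart), the lid (lugs 72 mm apart, black handle) and the pin. The pin tip is at top px (333.8,231.3), side px (324.3,196.5). I'll go for the lid first: turn the tool, then sweep around the base.

```bash
C="python3 -m crank"
$C '[[[0,0,0],[0,0,-0.15]],[[0,0,0],[0,0,-0.15]],[[0,0,0],[0,0,-0.15]],[[0,0,0],[0,0,-0.15]],[[0,0,0],[0,0,-0.15]]]' 4.0
$C '[[[0,0,0],[0,0,-0.15]],[[0,0,0],[0,0,-0.15]],[[0,0,0],[0,0,-0.04]]]'
$C '[[[3.4,2.4,0],[0,0,0]],[[3.4,2.4,0],[0,0,0]],[[3.4,2.4,0],[0,0,0]],[[3.4,2.4,0],[0,0,0]],[[3.4,2.4,0],[0,0,0]]]'
$C '[[[3.4,2.4,0],[0,0,0]],[[3.4,2.4,0],[0,0,0]],[[3.4,2.4,0],[0,0,0]],[[3.4,2.4,0],[0,0,0]],[[3.4,2.4,0],[0,0,0]]]'
python3 - <<'E'
from h import *
s=st(); print(s['joints'].round(2),s['tcp_pos'],Ro.from_rotvec(s['orientation']).as_matrix()[:,0].round(3))
# refine box/lid tops
def cloud(n,tag):
    d=np.load(f'pics/{tag}.npy'); f,cx,cy,R,tt=cam(n); v,u=np.mgrid[0:384,0:512]
    return (np.stack([(u-cx)/f*d,(v-cy)/f*d,d],-1)-tt)@R
for n in('top','side'):
    P=cloud(n,n+'0')
    for c,zl,zh in(((.62,.044),.0825,.09),((.568,.344),.0225,.03)):
        m=(np.hypot(P[...,0]-c[0],P[...,1]-c[1])<.075)&(P[...,2]>zl)&(P[...,2]<zh); q=P[m]; 
        lo=q[:,1]<c[1]; a,b=[cv2.minAreaRect((q[k][:,:2]*1000).astype(np.float32)) for k in(lo,~lo)]
        y=np.subtract(b[0],a[0]); yaw=np.degrees(np.arctan2(-y[0],y[1])); print(n,a[:2],b[:2],'len',np.hypot(*y),'yaw',yaw,'mid',np.add(a[0],b[0])/2, 'org',np.add(a[0],b[0])/2-75*np.array([np.cos(np.radians(yaw)),np.sin(np.radians(yaw))]))
E
```

```text
clock: 0.6
tcp_pos: [0.2089, -0.6415, 0.2307]
orientation: [-2.701, -1.603, -0.0]
contact_force: [0.1, 0.6, -0.1]
grip_width: 0.0396
gripper_force: 0.0
clock: 0.9
tcp_pos: [0.2087, -0.6415, 0.2307]
orientation: [-2.393, -2.034, -0.001]
contact_force: [-0.0, 0.0, 0.2]
grip_width: 0.0405
gripper_force: 0.0
clock: 1.4
tcp_pos: [0.3562, -0.4925, 0.2309]
orientation: [-2.398, -2.029, 0.0]
contact_force: [0.9, -0.6, 0.5]
grip_width: 0.0401
gripper_force: 0.0
clock: 1.9
tcp_pos: [0.5026, -0.3448, 0.231]
orientation: [-2.398, -2.029, 0.001]
contact_force: [0.1, -1.5, 0.2]
grip_width: 0.0401
gripper_force: 0.0
[ 0.77  0.39 -0.35  1.7   0.15  1.07  0.2 ] [ 0.50256807 -0.34479864  0.23097877] [0.165 0.986 0.   ]
top ((602.1544799804688, -5.2564239501953125), (9.364965438842773, 26.456388473510742)) ((632.689208984375, 93.91427612304688), (9.510124206542969, 25.806411743164062)) len 103.76510698861613 yaw -17.113636225683848 mid [617.42184448  44.32892609] org [545.74261896  66.39901055]
top ((535.07861328125, 314.3817138671875), (12.099161148071289, 83.06404876708984)) ((574.5040893554688, 380.42047119140625), (11.825648307800293, 25.741003036499023)) len 76.91219430367236 yaw -30.83741765501701 mid [554.79135132 347.40109253] org [490.39445244 385.84637071]
side ((602.3131103515625, -5.018459320068359), (10.033474922180176, 26.718414306640625)) ((633.2378540039062, 93.67328643798828), (10.812891960144043, 28.088380813598633)) len 103.42340378626139 yaw -17.39821597909278 mid [617.77548218  44.32741356] org [546.20675923  66.75324455]
side ((563.0004272460938, 308.878173828125), (10.183661460876465, 27.265390396118164)) ((574.0892944335938, 380.30560302734375), (10.095430374145508, 27.83400535583496)) len 72.28305899387091 yaw -8.824531419736068 mid [568.54486084 344.59188843] org [494.43265164 356.09755864]
```

```bash
C="python3 -m crank"
$C '[[[4.4,0,0],[0,0,0]],[[4.4,0,0],[0,0,0]],[[4.4,0,0],[0,0,0]],[[4.4,0,0],[0,0,0]],[[4.4,0,0],[0,0,0]]]' >/dev/null
$C '[[[4.4,0,0],[0,0,0]],[[4.4,0,0],[0,0,0]],[[4.4,0,0],[0,0,0]],[[4.3,-1.4,0],[0,0,0]],[[4.3,-1.4,0],[0,0,0]]]' >/dev/null
$C '[[[4.3,-1.4,0],[0,0,0]],[[4.3,-1.4,0],[0,0,0]],[[4.3,-1.4,0],[0,0,0]],[[4.3,-1.4,0],[0,0,0]],[[4.3,-1.4,0],[0,0,0]]]'
python3 - <<'E'
from h import *
a=np.radians(-9.2+90); R=Ro.from_matrix(np.array([[np.cos(a),np.sin(a),0],[np.sin(a),-np.cos(a),0],[0,0,-1]]))
print(st()['joints'].round(2)); todo([.4944,.3561,.012],R)
E
```

```text
clock: 3.4
tcp_pos: [0.5126, 0.3154, 0.231]
orientation: [2.398, 2.029, -0.001]
contact_force: [0.0, 1.5, -0.0]
grip_width: 0.0401
gripper_force: 0.0
[-0.2   0.42 -0.6   1.71  0.26  1.1  -1.04]
shift cm [ 3.73 -2.46 21.89]
turn [-0.     0.001 -0.006]
```

```bash
C="python3 -m crank"
$C '[[[0.9,-0.6,4],[0,0,-0.005]],[[0.9,-0.6,4],[0,0,0]],[[0.9,-0.6,4],[0,0,0]],[[0.9,-0.6,4],[0,0,0]],[[0,0,0],[0,0,0]]]'
python3 - <<'E'
from h import *
a=np.radians(-9.2+90); R=Ro.from_matrix(np.array([[np.cos(a),np.sin(a),0],[np.sin(a),-np.cos(a),0],[0,0,-1]]))
todo([.4944,.3561,.012],R)
E
```

```text
clock: 3.9
tcp_pos: [0.4909, 0.3521, 0.0658]
orientation: [-2.389, -2.038, 0.016]
contact_force: [-0.3, -0.9, -1.5]
grip_width: 0.0403
gripper_force: 0.0
shift cm [0.49 0.32 5.38]
turn [-0.008  0.007  0.002]
```

```bash
C="python3 -m crank"
$C '[[[0.2,0.15,2.5],[0,0,0]],[[0,0.1,1.5],[0,0,0]],[[0,0,0],[0,0,0]],[[0,0,0],[0,0,0]]]'
python3 - <<'E'
from h import *
a=np.radians(-9.2+90); R=Ro.from_matrix(np.array([[np.cos(a),np.sin(a),0],[np.sin(a),-np.cos(a),0],[0,0,-1]]))
todo([.4944,.3561,.012],R)
E
```

```text
clock: 4.3
tcp_pos: [0.4987, 0.3549, 0.0323]
orientation: [2.393, 2.035, 0.001]
contact_force: [-0.3, 0.8, 0.3]
grip_width: 0.04
gripper_force: 0.0
shift cm [ 0.05 -0.44  2.03]
turn [ 0.001 -0.    -0.001]
```

```bash
C="python3 -m crank"
$C '[[[0.05,-0.4,1],[0,0,0]],[[0,0,1],[0,0,0]],[[0,0,0],[0,0,0]]]'
$C '[[[0,0,0],[0,0,0]],[[0,0,0],[0,0,0]],[[0,0,0],[0,0,0]],[[0,0,0],[0,0,0]]]' 0 70
$C '[[[0,0,-2],[0,0,0]],[[0,0,-3],[0,0,0]],[[0,0,-3],[0,0,0]],[[0,0,-3],[0,0,0]],[[0,0,0],[0,0,0]]]'
python3 - <<'E'
from h import *
a=np.radians(-17.2+90); R=Ro.from_matrix(np.array([[np.cos(a),np.sin(a),0],[np.sin(a),-np.cos(a),0],[0,0,-1]]))
todo([.5459,.0665,.15],R); grab('side','s1'); P,D=grab('top','t1')
p=cv2.imread('pics/s1.png')[220:370,40:240];q=cv2.imread('pics/t1.png')[150:300,40:240]
cv2.imwrite('pics/m2.png',np.hstack([cv2.resize(x,(400,300),interpolation=2) for x in(p,q)]))
E
```

```text
clock: 4.6
tcp_pos: [0.4933, 0.3554, 0.0101]
orientation: [2.392, 2.036, -0.003]
contact_force: [0.3, -0.5, 0.8]
grip_width: 0.04
gripper_force: 0.0
clock: 5.0
tcp_pos: [0.4944, 0.3564, 0.0117]
orientation: [2.393, 2.035, 0.001]
contact_force: [0.1, 0.8, 2.2]
grip_width: 0.0128
gripper_force: 68.7
clock: 5.5
tcp_pos: [0.4961, 0.3581, 0.1254]
orientation: [2.393, 2.035, 0.011]
contact_force: [0.3, 0.7, -1.6]
grip_width: 0.0128
gripper_force: 68.7
shift cm [-27.97   9.61  -2.56]
turn [ 0.004 -0.005  0.139]
```

View pics/m2.png

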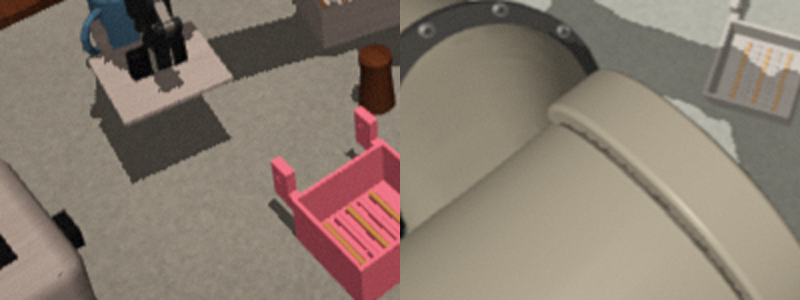

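Side view: the lid hangs level in the gripper at (165,60). I'll carry it over the box.

```bash
C="python3 -m crank"
$C '[[[-3,1,-2],[0,0,0]],[[-4,1.4,-1],[0,0,0]],[[-4,1.4,-1],[0,0,0]],[[-4,1.4,0],[0,0,0]],[[-4,1.4,0],[0,0,0]]]' >/dev/null
$C '[[[-4,1.4,0],[0,0,0]],[[-3,1,0],[0,0,0]],[[-2,0.6,0],[0,0,0]],[[0,0,0],[0,0,0.139]],[[0,0,0],[0,0,0]]]' >/dev/null
$C '[[[0,0,0],[0,0,0]],[[0,0,0],[0,0,0]]]'
python3 - <<'E'
from h import *
a=np.radians(-17.2+90); R=Ro.from_matrix(np.array([[np.cos(a),np.sin(a),0],[np.sin(a),-np.cos(a),0],[0,0,-1]]))
todo([.5459,.0665,.072],R); P,D=grab('side','s2')
f,cx,cy,Rc,tt=cam('side'); v,u=np.mgrid[0:384,0:512]; Q=(np.stack([(u-cx)/f*D,(v-cy)/f*D,D],-1)-tt)@Rc
# lid lugs: tops
z=st()['tcp_pos'][2]-.012; m=(np.hypot(Q[...,0]-.6176,Q[...,1]-.0443)<.075)&(abs(Q[...,2]-z-.0255)<.003); q=Q[m]*1000
print(len(q), z)
if len(q)>6:
    k=cv2.kmeans(q.astype(np.float32),2,None,(3,20,.1),5,cv2.KMEANS_PP_CENTERS); print(k[2].round(1),np.bincount(k[1].ravel()))
m=(np.hypot(Q[...,0]-.5459,Q[...,1]-.0665)<.085)&(abs(Q[...,2]-z-.005)<.003); q=Q[m]*1000; print(len(q),cv2.minAreaRect(q[:,:2].astype(np.float32)))
p=cv2.imread('pics/s2.png')[120:270,140:340]; cv2.imwrite('pics/m3.png',cv2.resize(p,(600,450),interpolation=2))
E
```

```text
clock: 6.8
tcp_pos: [0.5435, 0.0652, 0.1607]
orientation: [-2.524, -1.869, 0.001]
contact_force: [-0.4, -0.4, -2.3]
grip_width: 0.0132
gripper_force: 68.6
shift cm [0.2  0.2  8.87]
turn [-0.001  0.     0.004]
28 0.14887793303050054
[[616.6  82.  173.7]
 [630.4  77.6 173.5]] [15 13]
867 ((549.9644165039062, 64.38394165039062), (117.28092956542969, 129.59329223632812), 72.619384765625)
```

View pics/m3.png

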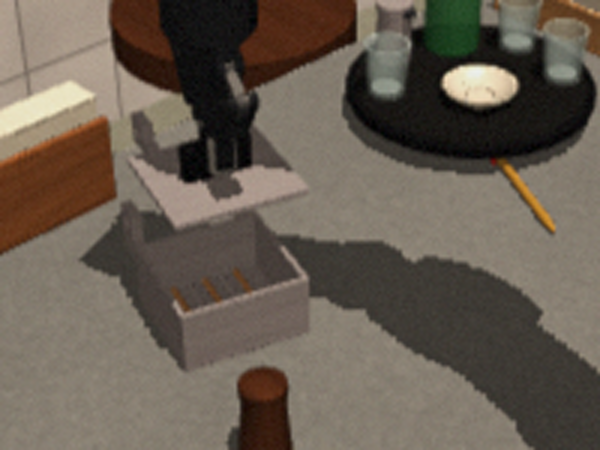

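Lid is aligned above the box; lowering.

```bash
C="python3 -m crank"
$C '[[[0.2,0.2,2],[0,0,0.004]],[[0,0,2],[0,0,0]],[[0,0,2],[0,0,0]],[[0,0,0],[0,0,0]],[[0,0,0],[0,0,0]]]'
python3 - <<'E'
from h import *
a=np.radians(-17.2+90); R=Ro.from_matrix(np.array([[np.cos(a),np.sin(a),0],[np.sin(a),-np.cos(a),0],[0,0,-1]]))
todo([.5459,.0665,.072],R)
P,D=grab('side','s3'); f,cx,cy,Rc,tt=cam('side'); v,u=np.mgrid[0:384,0:512]; Q=(np.stack([(u-cx)/f*D,(v-cy)/f*D,D],-1)-tt)@Rc
P2,D=grab('top','t3')
p=cv2.imread('pics/s3.png')[150:250,160:260];q=cv2.imread('pics/t3.png')[130:230,170:270]
cv2.imwrite('pics/m4.png',np.hstack([cv2.resize(x,(400,400),interpolation=2) for x in(p,q)]))
E
```

```text
clock: 7.35
tcp_pos: [0.5465, 0.0662, 0.1014]
orientation: [-2.53, -1.861, 0.0]
contact_force: [-0.5, 0.3, -1.8]
grip_width: 0.0126
gripper_force: 68.5
shift cm [ 0.01 -0.06  2.94]
turn [-0.001 -0.    -0.002]
```

View pics/m4.png

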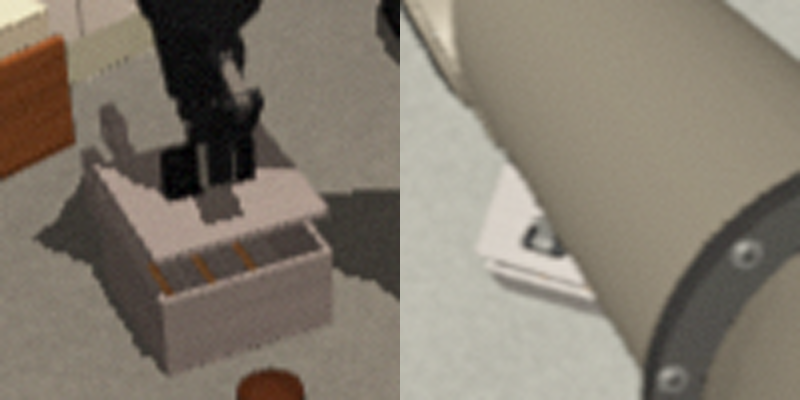

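Lid edges run parallel to the box walls, 30 mm above the rim. Seating now.

```bash
C="python3 -m crank"
$C '[[[0,-0.05,1.3],[0,0,0]],[[0,0,1.2],[0,0,0]],[[0,0,0.3],[0,0,0]],[[0,0,0.1],[0,0,0]],[[0,0,0],[0,0,0]]]'
$C '[[[0,0,0],[0,0,0]],[[0,0,0],[0,0,0]],[[0,0,0],[0,0,0]]]' 3.5
$C '[[[0,0,-2],[0,0,0]],[[0,0,-4],[0,0,0]],[[0,0,-4],[0,0,0]],[[0,0,-4],[0,0,0]],[[-3,0,-2],[0,0,0]]]'
```

```text
clock: 7.95
tcp_pos: [0.546, 0.0659, 0.072]
orientation: [-2.532, -1.86, 0.0]
contact_force: [0.3, -0.1, -2.1]
grip_width: 0.0128
gripper_force: 68.7
clock: 8.25
tcp_pos: [0.5465, 0.066, 0.0726]
orientation: [2.532, 1.859, 0.001]
contact_force: [-1.0, -0.9, 0.1]
grip_width: 0.0349
gripper_force: 0.0
clock: 8.75
tcp_pos: [0.5394, 0.0418, 0.2367]
orientation: [2.525, 1.867, 0.012]
contact_force: [0.5, -0.4, 0.6]
grip_width: 0.0351
gripper_force: 0.0
```

```bash
C="python3 -m crank"
$C '[[[-4.4,0.3,0],[0,0,0]],[[-4.4,0.3,0],[0,0,0]],[[-4.4,0.3,0],[0,0,0]],[[-4.4,0.3,0],[0,0,0]],[[-4.4,0.3,0],[0,0,0]]]' 4.0 >/dev/null
$C '[[[-4.4,0.3,0],[0,0,0]],[[-3,0.2,0],[0,0,0]],[[0,0,0],[0,0,-0.15]],[[0,0,0],[0,0,-0.15]],[[0,0,0],[0,0,-0.15]]]' >/dev/null
$C '[[[0,0,0],[0,0,-0.15]],[[0,0,0],[0,0,-0.15]],[[0,0,0],[0,0,-0.15]],[[0,0,0],[0,0,-0.15]],[[0,0,0],[0,0,-0.15]]]' >/dev/null
$C '[[[0,0,0],[0,0,-0.15]],[[0,0,0],[0,0,-0.07]],[[0,0,0],[0,0,0]],[[0,0,0],[0,0,0]]]'
python3 - <<'E'
from h import *
for t,u in(('top',(333.8,231.3)),('side',(324.3,196.5))): print(t,ray(t,*u,.005))
print(ray('top',349,195,.005), ray('side',275+34,145+28.5,.005))
a=np.radians(154.3); R=Ro.from_matrix(np.array([[np.cos(a),np.sin(a),0],[np.sin(a),-np.cos(a),0],[0,0,-1]]))
print(st()['joints'].round(2)); todo([.4665,-.2627,.003],R)
# lid check
P,D=grab('side','s4'); f,cx,cy,Rc,tt=cam('side'); v,u=np.mgrid[0:384,0:512]
for n in('side','top'):
    P,D=grab(n,n+'4'); f,cx,cy,Rc,tt=cam(n);Q=(np.stack([(u-cx)/f*D,(v-cy)/f*D,D],-1)-tt)@Rc
    for zl,zh in((.0825,.09),):
        m=(np.hypot(Q[...,0]-.6176,Q[...,1]-.0443)<.075)&(Q[...,2]>zl)&(Q[...,2]<zh); q=(Q[m]*1000).astype(np.float32)
        if len(q)>8:
            k=cv2.kmeans(q,4,None,(3,30,.1),10,cv2.KMEANS_PP_CENTERS); print(n,k[2].round(1),np.bincount(k[1].ravel()))
p=cv2.imread('pics/side4.png')[150:250,160:260];q=cv2.imread('pics/top4.png')[130:230,170:270]
cv2.imwrite('pics/m5.png',np.hstack([cv2.resize(x,(400,400),interpolation=2) for x in(p,q)]))
E
```

```text
clock: 10.65
tcp_pos: [0.4682, -0.2493, 0.2324]
orientation: [0.711, 3.06, -0.0]
contact_force: [0.2, 0.3, 0.2]
grip_width: 0.0401
gripper_force: 0.0
top [ 0.42207751 -0.24324422  0.005     ]
side [ 0.41963352 -0.23880979  0.005     ]
[ 0.52273022 -0.29197941  0.005     ] [ 0.52846976 -0.29787717  0.005     ]
[ 0.89  0.3  -0.62  1.87  0.2   1.04  1.3 ]
shift cm [-0.43 -1.28 22.94]
turn [-0.     0.    -0.008]
side [[601.2  -5.   85.2]
 [626.5  79.3  85.2]
 [604.5  11.8  85. ]
 [631.4  94.5  84.9]] [27 26 25 28]
top [[627.2  79.1  85.8]
 [605.9  10.2  85.9]
 [632.8  93.8  85.3]
 [602.   -5.7  85.5]] [39 39 39 37]
```

View pics/m5.png

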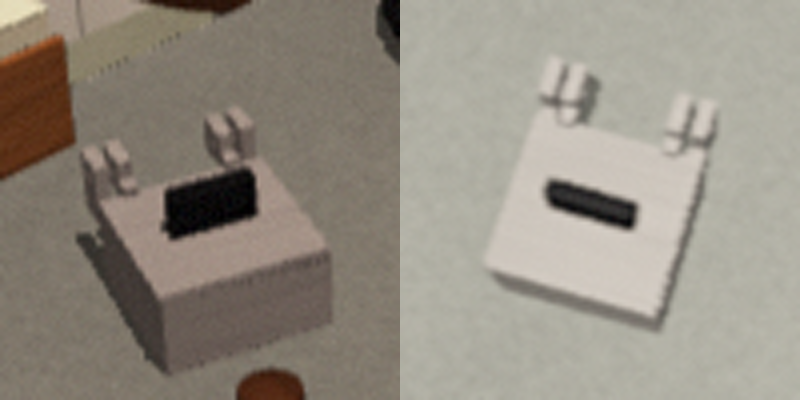

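Side and top views: the lid is shut on the box, with its lugs between the box's lugs (lug midpoints agree within 1 mm). Now the pin shaft.

```bash
C="python3 -m crank"
$C '[[[0,-0.4,4.5],[0,0,0]],[[0,-0.4,4.5],[0,0,0]],[[0,-0.4,4.5],[0,0,0]],[[0,0,4.5],[0,0,0]],[[0,0,0],[0,0,0]]]'
$C '[[[0,0,0],[0,0,0]],[[0,0,0],[0,0,0]]]'
python3 - <<'E'
from h import *
todo([.4614,-.2609,.003])
E
```

```text
clock: 11.3
tcp_pos: [0.4588, -0.2583, 0.0474]
orientation: [-0.706, -3.051, -0.004]
contact_force: [-0.4, 0.7, -0.6]
grip_width: 0.0402
gripper_force: 0.0
clock: 11.5
tcp_pos: [0.4648, -0.2606, 0.0547]
orientation: [0.707, 3.057, -0.001]
contact_force: [-0.3, -0.2, 0.4]
grip_width: 0.0401
gripper_force: 0.0
shift cm [ 0.31 -0.18  5.17]
```

```bash
C="python3 -m crank"
$C '[[[0.3,-0.2,2.5],[0,0,0]],[[0,0,2],[0,0,0]],[[0,0,0.5],[0,0,0]],[[0,0,0],[0,0,0]],[[0,0,0],[0,0,0]]]'
$C '[[[0,0,0],[0,0,0]],[[0,0,0],[0,0,0]],[[0,0,0],[0,0,0]],[[0,0,0],[0,0,0]]]' 0 40
```

```text
clock: 12.0
tcp_pos: [0.4607, -0.261, 0.004]
orientation: [0.708, 3.058, -0.001]
contact_force: [0.2, 0.6, 0.5]
grip_width: 0.0401
gripper_force: 0.0
clock: 12.4
tcp_pos: [0.46, -0.2608, 0.0032]
orientation: [0.708, 3.059, -0.001]
contact_force: [-0.8, -0.4, 6.9]
grip_width: 0.008
gripper_force: 39.8
```

```bash
C="python3 -m crank"
$C '[[[1,0,-0.15],[0,0,0]],[[2,0,0],[0,0,0]],[[2,0,0],[0,0,0]],[[2,0,0],[0,0,0]],[[0.5,0,0],[0,0,0]]]'
$C '[[[0,0,-2],[0,0,0]],[[0,0,-3],[0,0,0]],[[0,0,-3],[0,0,0]],[[0,0,0],[0,0,0]]]'
python3 - <<'E'
from h import *
a=np.radians(72.8); R=Ro.from_matrix(np.array([[np.cos(a),np.sin(a),0],[np.sin(a),-np.cos(a),0],[0,0,-1]]))
todo([.50,-.10,.01],R); grab('side','s5');grab('top','t5')
p=cv2.imread('pics/s5.png')[130:280,220:420];q=cv2.imread('pics/t5.png')[130:280,250:450]
cv2.imwrite('pics/m6.png',np.hstack([cv2.resize(x,(400,300),interpolation=2) for x in(p,q)]))
E
```

```text
clock: 12.9
tcp_pos: [0.3889, -0.2265, 0.0036]
orientation: [-0.707, -3.058, 0.0]
contact_force: [1.3, -0.9, -0.0]
grip_width: 0.0079
gripper_force: 39.1
clock: 13.3
tcp_pos: [0.3946, -0.2288, 0.087]
orientation: [0.707, 3.054, -0.003]
contact_force: [1.0, -0.2, -1.0]
grip_width: 0.0075
gripper_force: 39.0
shift cm [-3.76 16.2   7.72]
turn [0.004 0.006 1.416]
```

View pics/m6.png

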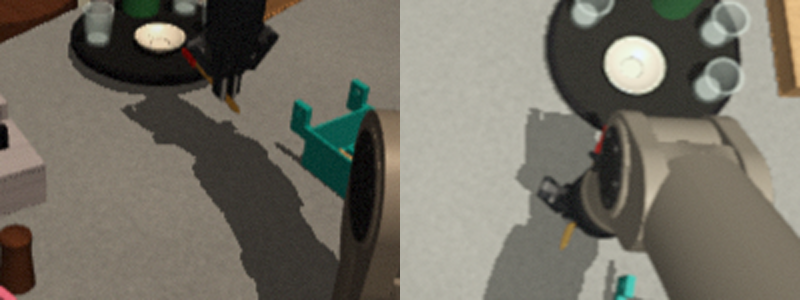

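Side view: pin held, red handle (190,58) is clear of the susan. Moving it to open bar and turning.

```bash
C="python3 -m crank"
$C '[[[-0.9,4,0],[0,0,0]],[[-0.9,4,0],[0,0,0]],[[-0.9,4,0],[0,0,0]],[[-1,4,0],[0,0,0]],[[0,0,0],[0,0,0.15]]]' >/dev/null
$C '[[[0,0,0],[0,0,0.15]],[[0,0,0],[0,0,0.15]],[[0,0,0],[0,0,0.15]],[[0,0,0],[0,0,0.15]],[[0,0,0],[0,0,0.15]]]' >/dev/null
$C '[[[0,0,0],[0,0,0.15]],[[0,0,0],[0,0,0.15]],[[0,0,0],[0,0,0.15]],[[0,0,0],[0,0,0.06]],[[0,0,2],[0,0,0]]]' >/dev/null
$C '[[[0,0,3],[0,0,0]],[[0,0,1.5],[0,0,0]],[[0,0,0],[0,0,0]],[[0,0,0],[0,0,0]]]'
python3 - <<'E'
from h import *
a=np.radians(72.8); R=Ro.from_matrix(np.array([[np.cos(a),np.sin(a),0],[np.sin(a),-np.cos(a),0],[0,0,-1]]))
todo([.50,-.10,.0035],R)
E
```

```text
clock: 15.3
tcp_pos: [0.4949, -0.1, 0.018]
orientation: [-2.522, -1.872, 0.002]
contact_force: [0.0, -0.5, -0.4]
grip_width: 0.0076
gripper_force: 39.1
shift cm [0.14 0.49 1.45]
turn [-0.002  0.001  0.007]
```

```bash
C="python3 -m crank"
$C '[[[0,0,0.7],[0,0,0.007]],[[0,0,0.5],[0,0,0]],[[0,0,0.2],[0,0,0]],[[0,0,0],[0,0,0]]]'
$C '[[[0,0,0],[0,0,0]],[[0,0,0],[0,0,0]],[[0,0,0],[0,0,0]]]' 4
$C '[[[0,0,-2],[0,0,0]],[[0,0,-3],[0,0,0]],[[0,0,-4],[0,0,0]],[[-4,0,0],[0,0,0]],[[-4,0,0],[0,0,0]]]'
$C '[[[-3,0,0],[0,0,0]],[[0,0,0],[0,0,0]],[[0,0,0],[0,0,0]]]'
python3 - <<'E'
from h import *
grab('side','s6');grab('top','t6')
for n,t in(('side','s6'),('top','t6')):
    h=cv2.cvtColor(cv2.imread(f'pics/{t}.png'),cv2.COLOR_BGR2HSV)
    for nm,m,z in(('red',((h[...,0]<6)|(h[...,0]>174))&(h[...,1]>150),.01),('brass',(h[...,0]>12)&(h[...,0]<30)&(h[...,1]>110),.005)):
        v,u=np.nonzero(m); W=np.array([ray(n,a,b,z)[:2] for a,b in zip(u,v)])*1000
        k=(abs(W[:,0]-490)<70)&(W[:,1]>-260)&(W[:,1]<0)
        if k.sum()<5: print(n,nm,k.sum()); continue
        W=W[k]; c=W.mean(0); V=np.linalg.svd(W-c)[2][0]; V*=np.sign(V[1]); a=(W-c)@V
        print(n,nm,len(W),c.round(1),'ang',np.degrees(np.arctan2(V[1],V[0])).round(1),'ends',(c+V*a.min()).round(1),(c+V*a.max()).round(1))
s=st();print(s['tcp_pos'])
p=cv2.imread('pics/s6.png')[130:280,180:380];q=cv2.imread('pics/t6.png')[150:300,200:400]
cv2.imwrite('pics/m7.png',np.hstack([cv2.resize(x,(400,300),interpolation=2) for x in(p,q)]))
E
```

```text
clock: 15.7
tcp_pos: [0.4954, -0.1001, 0.0047]
orientation: [-2.529, -1.863, 0.0]
contact_force: [0.2, 0.5, -0.5]
grip_width: 0.008
gripper_force: 39.1
clock: 16.0
tcp_pos: [0.4957, -0.1002, 0.0051]
orientation: [2.529, 1.863, 0.001]
contact_force: [-0.5, -0.6, 0.0]
grip_width: 0.0401
gripper_force: 0.0
clock: 16.5
tcp_pos: [0.4732, -0.1767, 0.0967]
orientation: [2.524, 1.866, 0.004]
contact_force: [0.7, -1.4, -0.8]
grip_width: 0.04
gripper_force: 0.0
clock: 16.8
tcp_pos: [0.4627, -0.2057, 0.0949]
orientation: [2.531, 1.861, 0.0]
contact_force: [0.6, 0.4, -0.5]
grip_width: 0.0396
gripper_force: 0.0
side red 72 [ 458.3 -198. ] ang 85.3 ends [ 456.6 -219.3] [ 460.2 -174.5]
side brass 155 [ 486.4 -122.4] ang 73.7 ends [ 468.3 -184.6] [504.7 -59.9]
top red 46 [ 466.  -197.6] ang 81.1 ends [ 463.7 -212.3] [ 467.8 -186. ]Traceback (most recent call last):
  File "<stdin>", line 6, in <module>
  File "h.py", line 10, in ray
    f,cx,cy,R,t=cam(n); o=-R.T@t; d=R.T@np.array([(u-cx)/f,(v-cy)/f,1]); return o+d*(z-o[2])/d[2]
                ~~~^^^
  File "h.py", line 7, in cam
    c=optics.camera_model(n); f=192/np.tan(np.radians(c['vertical_fov'])/2); return f,c['cx'],c['cy'],np.array(c['R']),np.array(c['t'])
ValueError: time passes only in moves, steps and waits
```

Pin shaft measured 130 mm long, shoulder at about (0.468,-0.185), lying along 73°. The gripper is over the red handle. Descend and grip.

```bash
C="python3 -m crank"
$C '[[[0,0.1,4],[0,0,0]],[[0,0,3],[0,0,0]],[[0,0,1.5],[0,0,0]],[[0,0,0.7],[0,0,0]],[[0,0,0],[0,0,0]]]'
$C '[[[0,0,0],[0,0,0]],[[0,0,0],[0,0,0]],[[0,0,0],[0,0,0]],[[0,0,0],[0,0,0]]]' 0 90
python3 - <<'E'
from h import *
a=np.radians(72.8); R=Ro.from_matrix(np.array([[np.cos(a),np.sin(a),0],[np.sin(a),-np.cos(a),0],[0,0,-1]]))
todo([.464,-.204,.003],R)
E
```

```text
clock: 17.4
tcp_pos: [0.4639, -0.2042, 0.0022]
orientation: [-2.526, -1.865, 0.001]
contact_force: [0.0, -0.8, 0.0]
grip_width: 0.0404
gripper_force: 0.0
clock: 17.8
tcp_pos: [0.4648, -0.2055, 0.0041]
orientation: [2.528, 1.862, 0.002]
contact_force: [-1.2, 1.6, 5.5]
grip_width: 0.0123
gripper_force: 88.3
shift cm [ 0.12 -0.12  0.11]
turn [ 0.002 -0.    -0.001]
```

```bash
C="python3 -m crank"
$C '[[[0,0,-2],[0,0,0]],[[0,0,-3],[0,0,0]],[[0,0,-3],[0,0,0]],[[0,0,0],[0,0,0]],[[0,0,0],[0,0,0]]]'
python3 - <<'E'
from h import *
grab('side','s7');grab('top','t7'); print({k:np.round(v,3) for k,v in st().items() if k in('joints','tcp_pos')})
d=np.load('pics/s7.npy'); n='side'; f,cx,cy,R,tt=cam(n); v,u=np.mgrid[0:384,0:512]; Q=(np.stack([(u-cx)/f*d,(v-cy)/f*d,d],-1)-tt)@R*1000
h=cv2.cvtColor(cv2.imread('pics/s7.png'),cv2.COLOR_BGR2HSV)
for nm,m in(('red',((h[...,0]<6)|(h[...,0]>174))&(h[...,1]>150)),('brass',(h[...,0]>12)&(h[...,0]<30)&(h[...,1]>110))):
    k=m&(abs(Q[...,0]-490)<80)&(Q[...,1]>-270)&(Q[...,1]<0)&(Q[...,2]>40); q=Q[k]
    if len(q)<4: print(nm,len(q)); continue
    c=np.median(q,0); V=np.linalg.svd(q-c)[2][0]; V*=np.sign(V[1]); a=(q-c)@V; print(nm,len(q),c.round(1),V.round(3),(c+V*a.min()).round(1),(c+V*a.max()).round(1))
p=cv2.imread('pics/s7.png')[130:280,180:380];q=cv2.imread('pics/t7.png')[130:280,200:400]
cv2.imwrite('pics/m7.png',np.hstack([cv2.resize(x,(400,300),interpolation=2) for x in(p,q)]))
E
```

```text
clock: 18.3
tcp_pos: [0.4642, -0.2058, 0.0837]
orientation: [2.528, 1.862, 0.002]
contact_force: [0.3, -0.0, -2.0]
grip_width: 0.0125
gripper_force: 88.3
{'joints': array([ 0.482,  0.419, -0.228,  2.065,  0.148,  0.673, -0.145]), 'tcp_pos': array([ 0.463, -0.205,  0.082])}
red 33 [ 463.5 -190.6   87.8] [0.511 0.859 0.031] [ 448.2 -216.3   86.9] [ 468.8 -181.6   88.1]
brass 168 [ 485.  -127.9   85.9] [ 0.099  0.19  -0.977] [ 450.2 -194.3  428.1] [ 487.  -124.    66.1]
```

View pics/m7.png

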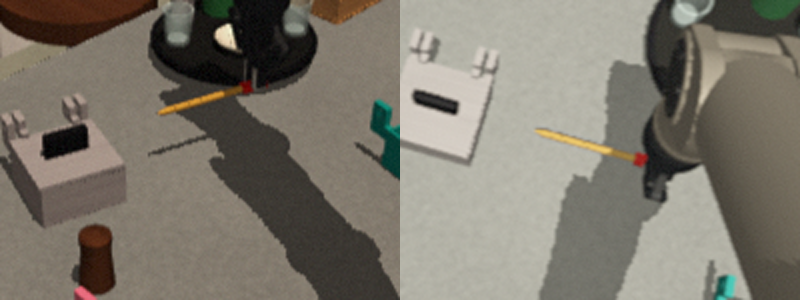

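Both views: the pin is held by the handle, shaft free, tip at side px (260,186) and top px (268.5,196). Triangulating shoulder and tip.

```bash
cat > tri.py <<'E'
from h import *
import sys
def ends(n,tag,box):
    h=cv2.cvtColor(cv2.imread(f'pics/{tag}.png'),cv2.COLOR_BGR2HSV); m=((h[...,0]>12)&(h[...,0]<30)&(h[...,1]>100)).astype(np.uint8)
    x0,y0,x1,y1=box; k=np.zeros_like(m); k[y0:y1,x0:x1]=m[y0:y1,x0:x1]
    N,l,s,_=cv2.connectedComponentsWithStats(k); i=1+s[1:,4].argmax(); v,u=np.nonzero(l==i); W=np.c_[u,v].astype(float); c=W.mean(0); V=np.linalg.svd(W-c)[2][0]; V*=np.sign(-V[0]); a=(W-c)@V
    return c+V*(a.max()+.3),c+V*(a.min()-.3)
def tri(ps,pt):
    A=[];b=[]
    for n,p in(('side',ps),('top',pt)):
        f,cx,cy,R,t=cam(n); 
        for k,cc in((0,cx),(1,cy)):
            w=(p[k]-cc)/f; A.append(R[k]-w*R[2]); b.append(w*t[2]-t[k])
    x,res,_,_=np.linalg.lstsq(np.array(A),np.array(b),rcond=None); return x*1000,np.sqrt(res)*1000
def pin(stag,sbox,ttag,tbox):
    S=ends('side',stag,sbox);T=ends('top',ttag,tbox); print('side',S,'top',T)
    tip,r1=tri(S[0],T[0]); sh,r2=tri(S[1],T[1]); print('tip',tip.round(1),r1.round(1),'shoulder',sh.round(1),r2.round(1))
    d=tip-sh; print('len',np.linalg.norm(d).round(1),'ang',np.degrees(np.arctan2(d[1],d[0])).round(2),'pitch',np.degrees(np.arcsin(d[2]/np.linalg.norm(d))).round(2)); return tip,sh
E
python3 - <<'E'
from tri import *
pin('s7',(250,160,310,195),'t7',(260,185,325,215))
E
```

```text
side (array([258.71737288, 186.10199334]), array([300.49560834, 173.61031947])) top (array([267.72525017, 194.86927325]), array([317.06519024, 208.86927367]))
tip [507.6 -62.1  81.8] [0.5] shoulder [ 469.2 -185.8   83.8] [0.5]
len 129.5 ang 72.74 pitch -0.9
```

```bash
C="python3 -m crank"
$C '[[[0,3.6,0],[0,0,0]],[[0,3.7,0],[0,0,0]],[[2,0,0.4],[0,0,0]],[[2,0,0.4],[0,0,0]],[[0,0,0],[0,0,0]]]'
$C '[[[0,0,0],[0,0,0]],[[0,0,0],[0,0,0]],[[0,0,0],[0,0,0]]]'
python3 - <<'E'
from tri import *
grab('side','s8');grab('top','t8'); s=st();print(s['tcp_pos'])
X=[np.array([.5902,-.0442,.073]),np.array([.552,-.168,.075])]
B={n:[proj(n,x) for x in X] for n in('side','top')}; print(B)
bx={n:(int(min(b[0][0],b[1][0])-8),int(min(b[0][1],b[1][1])-8),int(max(b[0][0],b[1][0])+8),int(max(b[0][1],b[1][1])+8)) for n,b in B.items()}
tip,sh=pin('s8',bx['side'],'t8',bx['top'])
h=np.array([617.6,44.3,73]);ex=np.array([.2957,.9553,0]);ey=np.array([.9553,-.2957,0])
for q in(tip,sh): print('to hinge along',((h-q)@ex).round(1),'toolY',((h-q)@ey).round(1),'up',(73-q[2]).round(1))
p=cv2.imread('pics/s8.png')[130:230,200:300];q=cv2.imread('pics/t8.png')[120:220,220:320]
cv2.imwrite('pics/m8.png',np.hstack([cv2.resize(x,(400,400),interpolation=2) for x in(p,q)]))
E
```

```text
clock: 18.9
tcp_pos: [0.5453, -0.1849, 0.0727]
orientation: [-2.522, -1.867, 0.001]
contact_force: [0.2, 0.3, -1.5]
grip_width: 0.0125
gripper_force: 88.4
clock: 19.2
tcp_pos: [0.5449, -0.1901, 0.0747]
orientation: [2.531, 1.861, -0.001]
contact_force: [-0.2, -0.2, -0.7]
grip_width: 0.0125
gripper_force: 88.4
[ 0.54512994 -0.18979772  0.07488712]
{'side': [array([233.24649097, 178.89059178]), array([274.55970018, 166.99482346])], 'top': [array([259.91528092, 165.0665779 ]), array([307.80752645, 178.28877869])]}
side (array([233.66994058, 178.93458459]), array([275.36813955, 167.20073955])) top (array([260.74766606, 165.78332693]), array([308.4127887 , 178.62091509]))
tip [589.1 -45.8  72.4] [1.2] shoulder [ 551.1 -169.9   73.9] [0.5]
len 129.8 ang 72.98 pitch -0.69
to hinge along 94.5 toolY 0.6 up 0.6
to hinge along 224.3 toolY 0.2 up -0.9
```

View pics/m8.png

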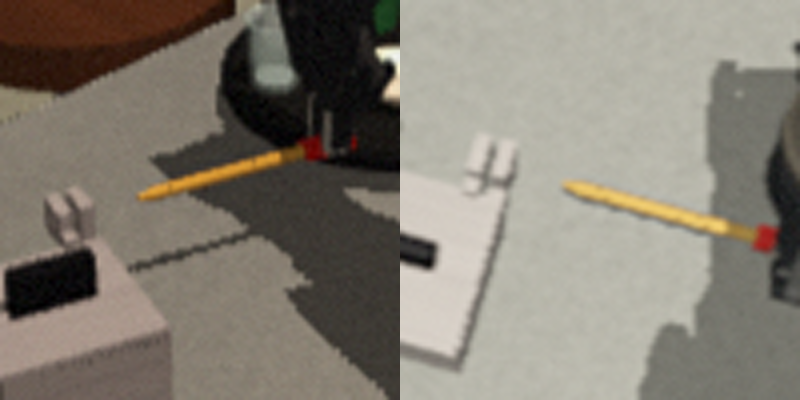

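Tip (px 140,197 in the side crop) is in line with the lug hole, within about 1 mm. Small pitch trim, then advance gently, watching force.

```bash
C="python3 -m crank"
$C '[[[1,0.04,0.1],[0,0.01,0]],[[1,0,0],[0,0,0]],[[1,0,0],[0,0,0]],[[0,0,0],[0,0,0]],[[0,0,0],[0,0,0]]]'
$C '[[[0.5,0,0],[0,0,0]],[[0.5,0,0],[0,0,0]],[[0.5,0,0],[0,0,0]],[[0,0,0],[0,0,0]]]'
$C '[[[0.4,0,0],[0,0,0]],[[0.4,0,0],[0,0,0]],[[0,0,0],[0,0,0]]]'
```

```text
clock: 19.8
tcp_pos: [0.5549, -0.1597, 0.0741]
orientation: [-2.523, -1.862, -0.013]
contact_force: [-0.1, -0.1, -1.1]
grip_width: 0.0122
gripper_force: 88.5
clock: 20.2
tcp_pos: [0.5596, -0.1452, 0.0742]
orientation: [-2.524, -1.861, -0.014]
contact_force: [0.4, 0.5, -1.0]
grip_width: 0.0126
gripper_force: 88.4
clock: 20.5
tcp_pos: [0.5619, -0.1376, 0.0743]
orientation: [-2.524, -1.861, -0.014]
contact_force: [1.5, 0.3, -1.7]
grip_width: 0.0127
gripper_force: 88.3
```

```bash
C="python3 -m crank"
for i in 1; do $C '[[[0.4,0,0],[0,0,0]],[[0.4,0,0],[0,0,0]],[[0.4,0,0],[0,0,0]],[[0.4,0,0],[0,0,0]],[[0,0,0],[0,0,0]]]'; done
python3 - <<'E'
from tri import *
grab('side','s9');grab('top','t9')
p=cv2.imread('pics/s9.png')[130:230,180:280];q=cv2.imread('pics/t9.png')[120:220,200:300]
cv2.imwrite('pics/m9.png',np.hstack([cv2.resize(x,(400,400),interpolation=2) for x in(p,q)]))
v,u=np.mgrid[0:384,0:512]
for n,t in(('side','s9'),('top','t9')):
    D=np.load(f'pics/{t}.npy'); f,cx,cy,Rc,tt=cam(n);Q=(np.stack([(u-cx)/f*D,(v-cy)/f*D,D],-1)-tt)@Rc
    m=(np.hypot(Q[...,0]-.6176,Q[...,1]-.0443)<.075)&(Q[...,2]>.0825)&(Q[...,2]<.09); q=(Q[m]*1000).astype(np.float32)
    k=cv2.kmeans(q,4,None,(3,30,.1),10,cv2.KMEANS_PP_CENTERS); print(n,k[2][k[2][:,1].argsort()].round(1).tolist())
E
```

```text
clock: 21.0
tcp_pos: [0.5667, -0.1221, 0.0744]
orientation: [-2.524, -1.861, -0.014]
contact_force: [1.4, 0.5, -3.1]
grip_width: 0.0125
gripper_force: 88.3
side [[601.2000122070312, -5.0, 85.0], [604.5999755859375, 11.0, 85.4000015258789], [625.0999755859375, 80.0999984741211, 85.69999694824219], [631.7000122070312, 94.5, 85.0999984741211]]
top [[602.2000122070312, -5.900000095367432, 85.80000305175781], [606.0999755859375, 10.5, 85.30000305175781], [627.4000244140625, 79.0, 85.69999694824219], [632.2999877929688, 93.80000305175781, 86.0]]
```

View pics/m9.png

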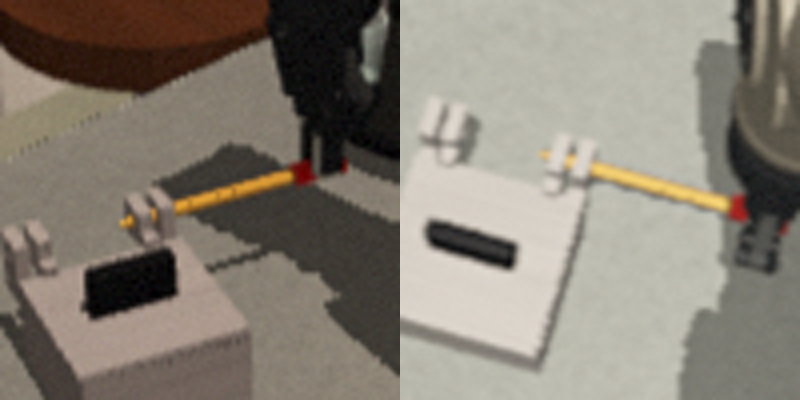

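The shaft is through the first two lugs (tip at side-crop px (122,222)), with the lid undisturbed. Continuing.

```bash
C="python3 -m crank"
$C '[[[0.8,0,0],[0,0,0]],[[0.8,0,0],[0,0,0]],[[0.8,0,0],[0,0,0]],[[0.8,0,0],[0,0,0]],[[0.8,0,0],[0,0,0]]]'
$C '[[[0.5,0,0],[0,0,0]],[[0.4,0,0],[0,0,0]],[[0.4,0,0],[0,0,0]],[[0.4,0,0],[0,0,0]],[[0,0,0],[0,0,0]]]'
$C '[[[0.4,0,0],[0,0,0]],[[0.4,0,0],[0,0,0]],[[0.4,0,0],[0,0,0]],[[0,0,0],[0,0,0]]]'
```

```text
clock: 21.6
tcp_pos: [0.5783, -0.0844, 0.0747]
orientation: [-2.525, -1.86, -0.012]
contact_force: [2.3, -1.9, -4.4]
grip_width: 0.0126
gripper_force: 88.2
clock: 22.1
tcp_pos: [0.5833, -0.0681, 0.0749]
orientation: [-2.524, -1.86, -0.013]
contact_force: [2.4, -2.1, -5.5]
grip_width: 0.0125
gripper_force: 88.1
clock: 22.5
tcp_pos: [0.5867, -0.0572, 0.0748]
orientation: [-2.525, -1.86, -0.012]
contact_force: [1.8, -4.6, -6.6]
grip_width: 0.0124
gripper_force: 88.1
```

```bash
C="python3 -m crank"
$C '[[[0.3,0,0.1],[0,0,0]],[[0.4,0,0],[0,0,0]],[[0.4,0,0],[0,0,0]],[[0.4,0,0],[0,0,0]],[[0,0,0],[0,0,0]]]'
$C '[[[0.4,0,0],[0,0,0]],[[0.4,0,0],[0,0,0]],[[0,0,0],[0,0,0]]]'
```

```text
clock: 23.0
tcp_pos: [0.5915, -0.042, 0.0741]
orientation: [-2.524, -1.861, -0.013]
contact_force: [3.0, -3.2, -7.8]
grip_width: 0.0126
gripper_force: 88.1
clock: 23.3
tcp_pos: [0.5935, -0.0353, 0.074]
orientation: [-2.525, -1.86, -0.012]
contact_force: [2.7, -4.2, -7.7]
grip_width: 0.0124
gripper_force: 88.1
```

```bash
C="python3 -m crank"
$C '[[[0.2,0,0.05],[0,0,0]],[[0.2,0,0],[0,0,0]],[[0,0,0],[0,0,0]],[[0,0,0],[0,0,0]]]'
$C '[[[0.15,0,0],[0,0,0]],[[0,0,0],[0,0,0]],[[0,0,0],[0,0,0]]]'
```

```text
clock: 23.7
tcp_pos: [0.5947, -0.0316, 0.0737]
orientation: [-2.525, -1.86, -0.012]
contact_force: [2.1, -4.4, -7.3]
grip_width: 0.0124
gripper_force: 88.3
clock: 24.0
tcp_pos: [0.5947, -0.0315, 0.0737]
orientation: [-2.526, -1.859, -0.01]
contact_force: [0.4, -6.4, -5.5]
grip_width: 0.0122
gripper_force: 88.4
```

```bash
C="python3 -m crank"
$C '[[[0.2,0,0],[0,0,0]],[[0,0,0],[0,0,0]],[[0,0,0],[0,0,0]]]'
$C '[[[0.3,0,0],[0,0,0]],[[0,0,0],[0,0,0]],[[0,0,0],[0,0,0]]]'
python3 - <<'E'
from tri import *
grab('side','s10');grab('top','t10')
p=cv2.imread('pics/s10.png')[130:230,180:280];q=cv2.imread('pics/t10.png')[120:220,200:300]
cv2.imwrite('pics/m10.png',np.hstack([cv2.resize(x,(400,400),interpolation=2) for x in(p,q)]))
E
```

```text
clock: 24.3
tcp_pos: [0.5947, -0.0314, 0.0737]
orientation: [-2.528, -1.858, -0.006]
contact_force: [-0.2, -10.8, -4.9]
grip_width: 0.0121
gripper_force: 88.6
clock: 24.6
tcp_pos: [0.5947, -0.0314, 0.0736]
orientation: [-2.531, -1.856, -0.001]
contact_force: [-3.3, -16.3, -1.7]
grip_width: 0.0124
gripper_force: 88.9
```

View pics/m10.png

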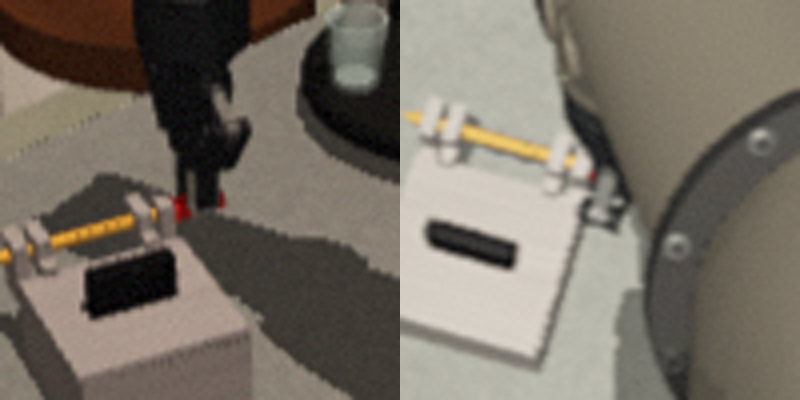

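Red handle (side-crop px (180,208)) is against the lug and the tip is through the far lug (0,255). Relax the push, release and retreat upward.

```bash
C="python3 -m crank"
$C '[[[-0.5,0,0],[0,0,0]],[[0,0,0],[0,0,0]],[[0,0,0],[0,0,0]]]'
$C '[[[0,0,0],[0,0,0]],[[0,0,0],[0,0,0]],[[0,0,0],[0,0,0]],[[0,0,0],[0,0,0]]]' 4
$C '[[[0,0,-2],[0,0,0]],[[0,0,-3],[0,0,0]],[[0,0,-4],[0,0,0]],[[-4,0,-3],[0,0,0]],[[-4,0,0],[0,0,0]]]'
$C '[[[-4,0,0],[0,0,0]],[[-4,0,0],[0,0,0]],[[-4,0,0],[0,0,0]],[[0,0,0],[0,0,0]],[[0,0,0],[0,0,0]]]'
python3 - <<'E'
from tri import *
grab('side','s11');grab('top','t11')
X=np.array([[.634,.099,.073],[.6007,-.0101,.073]])
pr={n:[proj(n,x).round(1) for x in X] for n in('side','top')};print('expected shoulder px',pr)
for n,t in(('side','s11'),('top','t11')):
    h=cv2.cvtColor(cv2.imread(f'pics/{t}.png'),cv2.COLOR_BGR2HSV); m=((h[...,0]<6)|(h[...,0]>174))&(h[...,1]>140)
    u0,v0=pr[n][1]; v,u=np.nonzero(m); k=np.hypot(u-u0,v-v0)<25; u=u[k];v=v[k]; f,cx,cy,R,tt=cam(n); D=np.load(f'pics/{t}.npy'); z=D[v,u]
    Q=(np.c_[(u-cx)/f*z,(v-cy)/f*z,z]-tt)@R*1000; a=(Q-[617.6,44.3,73])@[.2957,.9553,0]; print(n,len(u),'red along axis',np.percentile(a,[2,50,98]).round(1),'z',np.percentile(Q[:,2],[5,50,95]).round(1))
p=cv2.imread('pics/s11.png')[130:230,165:265];q=cv2.imread('pics/t11.png')[120:220,190:290]
cv2.imwrite('pics/m11.png',np.hstack([cv2.resize(x,(400,400),interpolation=2) for x in(p,q)]))
E
```

```text
clock: 25.0
tcp_pos: [0.5947, -0.0316, 0.0737]
orientation: [-2.526, -1.859, -0.01]
contact_force: [0.7, -7.9, -6.2]
grip_width: 0.0126
gripper_force: 88.4
clock: 25.4
tcp_pos: [0.5955, -0.0287, 0.0743]
orientation: [-2.523, -1.861, -0.014]
contact_force: [0.3, 0.1, -0.4]
grip_width: 0.0401
gripper_force: 0.0
clock: 25.9
tcp_pos: [0.5743, -0.1066, 0.1983]
orientation: [-2.525, -1.868, -0.024]
contact_force: [0.4, -0.4, -0.8]
grip_width: 0.0401
gripper_force: 0.0
clock: 26.4
tcp_pos: [0.5353, -0.2228, 0.192]
orientation: [-2.527, -1.857, -0.013]
contact_force: [0.2, 0.6, -0.7]
grip_width: 0.04
gripper_force: 0.0
expected shoulder px {'side': [array([181.6, 193.1]), array([221.3, 182.2])], 'top': [array([205.6, 149.9]), array([246.9, 161.4])]}
side 77 red along axis [-104.6  -78.5   -5.2] z [66.4 75.1 80.4]
top 85 red along axis [-95.7 -78.2 -60.3] z [73.  76.5 78.9]
```

View pics/m11.png

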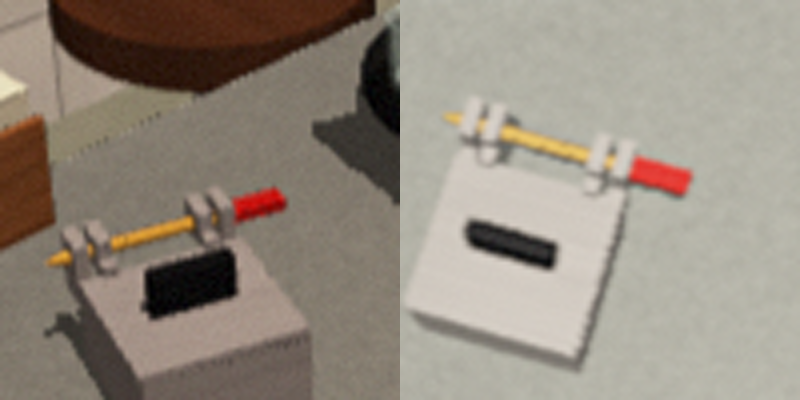

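The pin is through all four holes with its red handle flush on the lug (px (632,170) in the top crop), and the lid is shut. Handing in.

```bash
python3 -c "
from bench import r
print(r.hand_in())"
```

```text
the job is handed in; nothing more can be done
None
```

The job is handed in at about 26 s: the lid lies shut with its lugs between the box's lugs, the pin is through all four holes with its red handle against the box's lug, and everything is released; I viewed 13 pictures, over the limit of 10.

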